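# Fit the drip plate into the slide staining chamber

### The arm

A 7-joint arm with a two-finger parallel gripper is mounted at the origin on a cart in front of the work surface, level with it; the furniture and walls round the work are solid. World frame = base frame: x ahead of the robot, y to its left, z up, the work surface at z = 0. Lengths are in m, angles in rad, forces in N, time in s.
With the tool pointing down it reaches from about 0.425 to 0.825 m from the base axis. Payload 3.6 kg.
Tool frame: the origin (TCP) lies midway between the tips of the shut fingers; the grasp point (between the pads) lies 19 mm behind it (pinch_z is the distance from the TCP to the grasp point, in m); z points along the fingers, y is the line along which they close (so a half turn about z gives the same grasp; the last joint's range is limited). The gripper opens to 85 mm and grips with 20 to 120 N. Pads are 22 mm wide; open, the fingers measure 114 mm over their backs; the gripper's body (76 mm by 85 mm) begins 54 mm behind the grasp point. The pads swing forward as they close: fully open they stand 13 mm farther back than shut.
Start: joints at [-1.139, 0.615, -0.013, 1.423, 0.008, 1.103, -0.04], TCP at [0.288, 0.583, 0.231] pointing down, gripper open.
Joint ranges: [-3.12, 3.12], [-0.3, 2.06], [-1.34, 1.32], [0.26, 2.42], [-1.36, 4.5], [0.01, 1.98], [-2.84, 2.84]. Speed limits (rad/s): [2.79, 2.79, 3.14, 3.14, 3.14, 3.14, 3.14].

### API

Orientations are given as a rotation vector (axis times angle).
In Python, from plant import * gives the robot as it stands.
- The arm moves only by the shell command python3 -m crank 'ROWS'. ROWS is JSON, a list of rows, each a list of 7 numbers: the opening, from 0 (shut) to 1 (fully open), then the shift along the tool's x, y, z in cm, then the turn, a rotation vector about the tool's x, y, z in rad. In form: [[hand, dx, dy, dz, wx, wy, wz], ...]. A call has 1 to 8 rows; each row is the pose to reach, as a shift and turn from the pose commanded when the call began, along the tool's axes at that moment; what a row does not reach only later rows make up. A row lasts 1/10 s, in which the tool goes at most 50 mm and 8.59 degrees, less where a joint would pass 70% of its speed; a pose out of reach is approached as far as the arm can. A call with a gripper value outside its range is refused whole. The fingers move at their own pace and stop on an object; the grip force is fixed at half the most. Time passes only in rows, so rows that repeat a pose let the fingers close. It gives the time, the measured TCP pose, the force, the opening and the grip force at its end, in the units of the state.
- get_state(): the state, without advancing time (a new reading comes with each control period).
- read_camera(name): name is "scene" or "side" or "wrist"; returns a dict with "img" (480x640x3 uint8, red, green, blue), "fx", "fy", "cx", "cy" (pixels), "camera_from_world" (4x4, takes a point from world to camera coordinates); the wrist camera has in their place "T_tool_cam" (4x4, takes a point from camera to tool coordinates, whose origin is the TCP and whose axes are the flange's). Camera axes: x right, y up, looking along -z (the intrinsics and any distortion apply to the point x, -y, -z); pixel columns grow to the right and rows downward; lengths in m; the calibration is good to about 2 mm. A picture is of the moment at which its call begins: read the wrist's pose just before it. There is no depth.
- close_job(): hands the job in; it is judged then, once.
The state is a dict: "time": time; "joint_positions": joint angles; "joint_velocities": joint speeds; "joint_efforts": joint torques, N m; "eef_pos": TCP position; "tool_rot": TCP orientation; "contact_force": force on the tool from outside, world axes, zero at the start; "moment": the same for the moment, N m; "gripper_width": finger opening in m; "grasp_force": force on a finger pad.
Only numpy, scipy, OpenCV 4.12 (cv2) and the standard library are available. Lean on these libraries where they do the work, as an engineer would, in place of code of your own. Each camera call takes 0.05 s, during which the arm holds its last target. There are 200 camera calls.

### The job

Put the aluminium drip plate into the blue slide staining chamber, under the grey lip frame on its top. The plate is longer than the frame's opening, so tilt it, feed one end in under the deep, yellow-marked lip and push gently against the sprung keeper bar hidden there until the other end can go down past the opposite lip, then lay it flat on the ledges and let it come back so that both ends are caught under the lips. Never force it, let go when it is home, and leave the slide box, vial and oil bottle where they stand.

Things in the scene. Friction and masses are not known exactly. Their poses are not given: they have to be found in the camera images.
- plate: loose aluminium plate, 0.15 to 0.27 kg, flat on the table, handle up: 120 mm (x), 92 mm (y), 5 mm thick; origin at the centre of its underside, z up. A black handle blade stands in its middle, 10 mm thick (x), 50 mm wide (y), top 51 mm above the underside; pinch it. Same either way round. All contact forces between it and chamber, summed, must stay under 22 N (seated, spring and weight make 11)
- chamber: blue tray fixed to the table, 174 x 114 mm; its origin is on the table, z up, y across it, -x end towards the robot within 0.4 rad; it reaches from x -96 to +78. Straight side walls with inner faces at y -49 and +49, top at z 50. Along each side runs a ledge, top at z 20, 10 mm wide, on which the plate shall lie. On top sits the grey lip frame, which is not part of this pose (see frame_mid)
- frame_mid (a point): fixed point of the chamber (its x 0, y 0, z 50): middle of the grey lip frame's range. The frame is clamped fast with its opening's centre at chamber x = d, d anywhere from -10 to +10 mm, other each time, not reported: find it by touch. Frame opening: 106 mm long in x, 98 mm wide; side rails' top at z 54. Its lips stand at both ends, z 34 to 50, 14 mm clear above the ledges
- deep_end (a point): fixed point of the chamber (x -53, z 34): where the deep lip's lower inner edge is if d = 0 (really x -53 + d). Yellow mark on that lip. In the pocket under it a sprung steel keeper bar, z 21 to 33, has its free face at x -60 + d. Pushed to -x it resists with 4 N at first, 0.4 N more per mm, and stops hard after 9 mm (x -69 + d, 7.6 N)
- shallow_end (a point): fixed point of the chamber (x +53, z 34): where the shallow lip's lower inner edge is if d = 0 (really x +53 + d). The end wall under this lip is at x +59 + d. The flat plate's +x end passes down by this lip only while its other end is at x -67 + d or beyond. Seated, the spring holds the plate's +x edge against that end wall: plate origin at x -1 + d, z 20, y within 3
- slide_box: bystander: teal slide box with lid, 89 x 96 x 36 mm, origin at the centre of its underside; leave it
- vial: bystander: small amber vial with red cap, 21 mm across, 52 mm tall, origin at the centre of its underside; leave it
- oil_bottle: bystander: small amber dropper bottle, 27 mm across, 76 mm tall, origin at the centre of its underside; leave it
Mind the look-alikes: they are no part of the job. What is shaped like the plate but brown is not meant.

How it is judged:
By the outcome, as a careful person would: the job done as asked, in the order asked, and still so for the second after the job is handed in, with the robot touching nothing.
It also fails if it takes over 72 s, if anything falls off the work surface, if the arm or the gripper's body presses on something with over 40 N, if the wrist force passes 120 N, or if a joint passes its speed limit or range.

## Working session

There is one attempt and no reset: what is moved stays moved. The work goes in short steps, Python scripts to look and compute and a shell command to move; the robot and the scene stay as the last step left them, time stands still between calls to the robot, and variables do not carry over. Pictures are saved under pics/ and viewed, at most 10 in all, crops included, and the job is handed in when it is done.

```bash
mkdir -p pics; cat > h.py <<'E'
from plant import *
import numpy as np, cv2
from scipy.spatial.transform import Rotation as R
def ray(c,u,v):
    T=np.array(c["camera_from_world"]) if "camera_from_world" in c else None
    if T is None:
        s=c["state"]; W=np.eye(4); W[:3,:3]=R.from_rotvec(s["tool_rot"]).as_matrix(); W[:3,3]=s["eef_pos"]
        M=W@np.array(c["T_tool_cam"])
    else: M=np.linalg.inv(T)
    d=np.array([(u-c["cx"])/c["fx"],-(v-c["cy"])/c["fy"],-1.])
    return M[:3,3],M[:3,:3]@d
def onplane(c,u,v,z):
    o,d=ray(c,u,v); return o+d*(z-o[2])/d[2]
def cam(n):
    s=get_state(); c=read_camera(n); c["state"]=s; return c
def proj(c,p):
    T=np.array(c["camera_from_world"]); q=T[:3,:3]@np.asarray(p)+T[:3,3]
    return c["cx"]+c["fx"]*q[0]/-q[2], c["cy"]-c["fy"]*q[1]/-q[2]
E
python3 - <<'E'
from h import *
import pickle
for n in("scene","side"):
    c=cam(n); pickle.dump(c,open(n+".pkl","wb"))
    cv2.imwrite(f"pics/{n}.png",c["img"][:,:,::-1]); print(n,[k for k in c],ray(c,c["cx"],c["cy"]))
print(get_state())
E
```

```text
scene ['img', 'fx', 'fy', 'cx', 'cy', 'camera_from_world', 'state'] (array([-0.17548866, -0.95284666,  0.61024633]), array([ 0.61667606,  0.65534703, -0.43615468]))
side ['img', 'fx', 'fy', 'cx', 'cy', 'camera_from_world', 'state'] (array([0.23127895, 0.45360278, 0.62433831]), array([ 0.42669816, -0.638656  , -0.64034928]))
{'time': 0.1, 'joint_positions': array([-1.13848494,  0.6158134 , -0.01261021,  1.42476008,  0.00810295,
        1.10339144, -0.04039477]), 'joint_velocities': array([ 0.00021413, -0.00319813,  0.0006184 , -0.00371603,  0.00052143,
        0.00028007,  0.00152343]), 'joint_efforts': array([ 1.15528175e-03, -4.70386505e+01,  2.60189893e-01, -1.71570897e+01,
        1.00578376e-02,  5.84629932e-03, -1.42948949e-05]), 'eef_pos': array([0.28756024, 0.58215847, 0.23025281]), 'tool_rot': array([-0.71417926, -3.05882968,  0.00356358]), 'contact_force': array([-0.47829691, -0.23085613, -0.2542467 ]), 'moment': array([0.01438437, 0.02240236, 0.06197552]), 'grasp_force': 0.0, 'gripper_width': 0.08560945270316138}
```

View pics/scene.png

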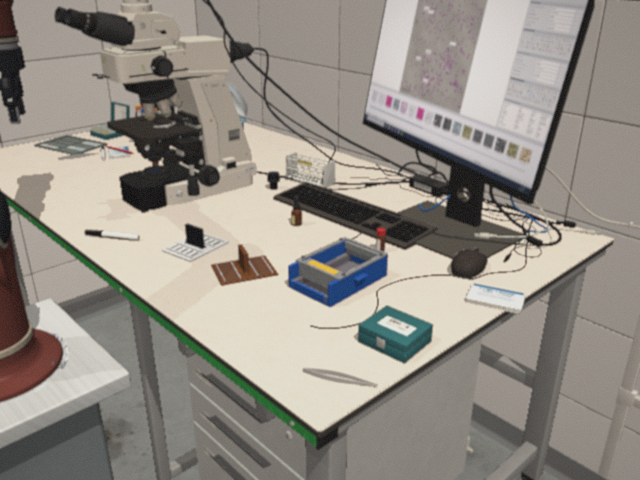

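View pics/side.png

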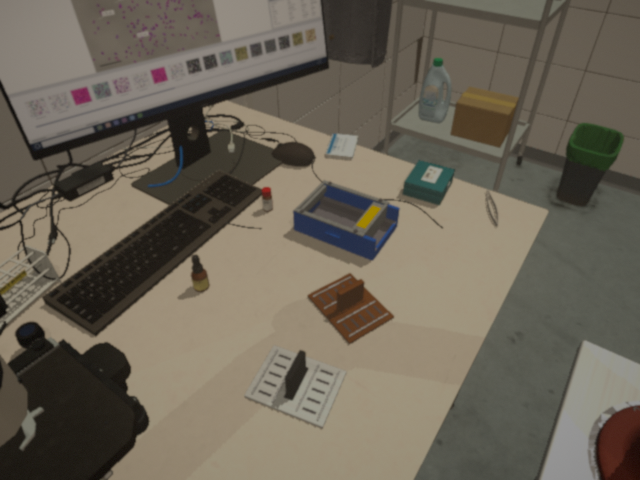

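Scene shows the silver slotted plate at (196,245), the brown look-alike at (243,267), the chamber at (337,270) with the yellow lip at (322,269), slide box at (395,333), vial at (381,238) and oil bottle at (296,214). Side shows the silver plate at (296,386), the brown one at (350,306) and the chamber at (346,219). The silver plate with the black blade fits "aluminium"; the brown one is excluded. I'll confirm this in one enlarged crop.

```bash
python3 - <<'E'
from h import *
import pickle
c=pickle.load(open("side.pkl","rb")); im=c["img"]
s=pickle.load(open("scene.pkl","rb"))
a=cv2.resize(im[340:430,240:350],None,fx=3.6,fy=3.6,interpolation=2)
b=cv2.resize(im[170:260,285:410],None,fx=3.6,fy=3.6,interpolation=2)[:, :]
d=cv2.resize(s["img"][225:305,150:390],None,fx=3.3,fy=3.3,interpolation=2)[:264,:800]
o=np.zeros((590,800,3),np.uint8); o[:324,:396]=a; o[:324,400:800]=b[:324,:400]; o[326:590,:d.shape[1]]=d
cv2.imwrite("pics/crop.png",o[:,:,::-1])
for n,cc in(("side",c),("scene",s)):
    hsv=cv2.cvtColor(cc["img"],cv2.COLOR_RGB2HSV)
    for nm,lo,hi in(("blue",(105,120,40),(125,255,255)),("yellow",(22,120,100),(35,255,255)),("teal",(80,100,30),(98,255,255)),("red",(170,120,80),(180,255,255))):
        m=cv2.inRange(hsv,lo,hi); k,l,st,ce=cv2.connectedComponentsWithStats(m)
        for i in range(1,k):
            if st[i,4]>40: print(n,nm,st[i],ce[i].round(1))
    print(n,cc["fx"],cc["cx"],cc["cy"])
E
```

```text
side blue [327 188  42  20 246] [347.2 197.6]
side blue [309 221  66  32 577] [342.8 236.6]
side blue [376 224  19  24  80] [385.4 235.6]
side yellow [356 205  25  24 255] [368.1 216.6]
side yellow [194 280  14  10  81] [201.3 285.1]
side teal [407 162  47  30 534] [429.4 177.1]
side 480.60575956760067 324.7901892903413 221.22274563072355
scene blue [311 242  35  21 321] [330.1 252.9]
scene blue [351 256  14   7  54] [356.6 259.3]
scene blue [ 289  257   98   49 1599] [341.1 282.1]
scene yellow [310 261  28  12  91] [323.2 266.9]
scene teal [ 92 133  28   5  46] [105.9 135.1]
scene teal [ 359  307   72   55 1818] [395.2 334.7]
scene 620.8938364937126 323.4646327359806 245.71381164550706
```

View pics/crop.png

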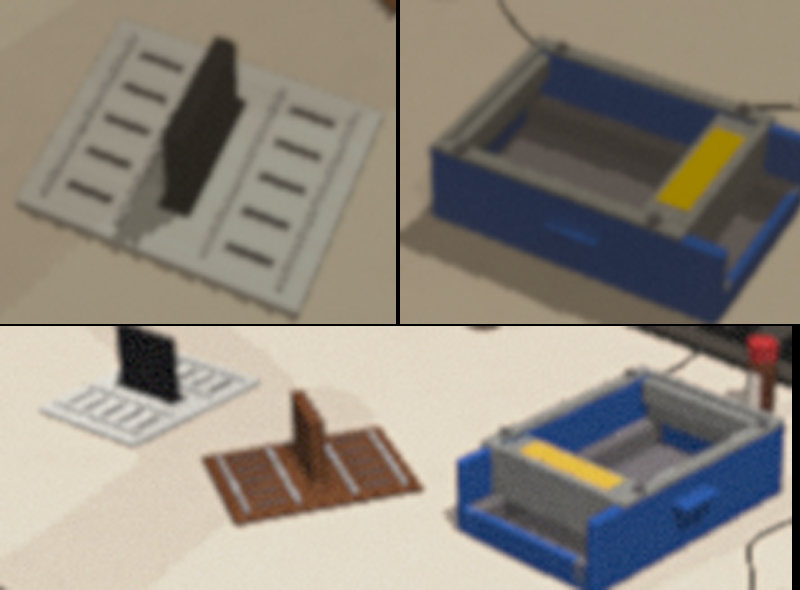

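The crop confirms it: the silver slotted plate (side 296,386) has the black blade, and the other one is brown with stripes. The chamber's yellow deep lip is at its low/robot end.

```bash
python3 - <<'E'
from h import *
import pickle
c=pickle.load(open("side.pkl","rb")); s=pickle.load(open("scene.pkl","rb"))
f=lambda x,y,x0,y0,k=3.6:(x0+(x+.5)/k-.5,y0+(y+.5)/k-.5)
P=[onplane(c,*f(x,y,240,340),.005) for x,y in((127,20),(385,110),(297,306),(20,199))]
P=np.array(P);print("plate",P.round(4),P.mean(0).round(4),[np.linalg.norm(P[i]-P[i-1]).round(4) for i in range(4)])
Q=[onplane(s,*f(x,y-326,150,225,3.3),.005) for x,y in((260,380),(135,440),(42,410))]
print("scene plate",np.array(Q).round(4), ((Q[0]+Q[2])/2).round(4))
Q=[onplane(c,*f(x,y,285,170),z) for x,y,z in((435,212,0),(715,318,0),(724,257,.05),(433,147,.05))] 
Q=[onplane(c,*f(x-400,y,285,170),z) for x,y,z in((435,212,0),(715,318,0),(724,257,.05),(433,147,.05))]
print("side ch",np.array(Q).round(4))
Q=[onplane(s,*f(x,y-326,150,225,3.3),z) for x,y,z in((460,528,0),(590,590,0),(780,490,0),(590,520,.05),(459,458,.05),(781,425,.05))]
print("scene ch",np.array(Q).round(4))
for n,p,z,cc in (("box",(429.4,177.1),.036,c),("vial",(266,190),.052,c),("oil",(197,260),.076,c),("box",(395,334),.02,s),("vial",(381,230),.052,s)): print(n,onplane(cc,*p,z).round(3))
E
```

```text
plate [[0.5413 0.1257 0.005 ]
 [0.427  0.1012 0.005 ]
 [0.4102 0.1897 0.005 ]
 [0.5239 0.2144 0.005 ]] [0.4756 0.1577 0.005 ] [np.float64(0.0904), np.float64(0.117), np.float64(0.0901), np.float64(0.1164)]
scene plate [[0.5388 0.1208 0.005 ]
 [0.4268 0.1013 0.005 ]
 [0.4052 0.181  0.005 ]] [0.472  0.1509 0.005 ]
side ch [[ 0.6848 -0.1162  0.    ]
 [ 0.5149 -0.13    0.    ]
 [ 0.5099 -0.1234  0.05  ]
 [ 0.6811 -0.1125  0.05  ]]
scene ch [[ 0.512  -0.1229  0.    ]
 [ 0.52   -0.228   0.    ]
 [ 0.6894 -0.222   0.    ]
 [ 0.5146 -0.2332  0.05  ]
 [ 0.5093 -0.1268  0.05  ]
 [ 0.6812 -0.2269  0.05  ]]
box [ 0.52  -0.383  0.036]
vial [ 0.766 -0.132  0.052]
oil [0.713 0.105 0.076]
box [ 0.514 -0.397  0.02 ]
vial [ 0.759 -0.142  0.052]
```

```bash
python3 - <<'E'
from h import *
import pickle
s=pickle.load(open("scene.pkl","rb")); c=pickle.load(open("side.pkl","rb"))
for p in ((130,205),(165,207),(250,183),(122,180)): print(p,onplane(s,*p,0).round(3))
for p in ((140,430),(75,440)): print(p,onplane(c,*p,.1).round(3))
w=cam("wrist"); print(w["fx"],w["cx"],w["cy"],w["T_tool_cam"])
E
```

```text
(130, 205) [0.484 0.483 0.   ]
(165, 207) [0.544 0.409 0.   ]
(250, 183) [0.814 0.404 0.   ]
(122, 180) [0.559 0.673 0.   ]
(140, 430) [0.548 0.349 0.1  ]
(75, 440) [0.598 0.397 0.1  ]
331.02762484888507 319.73405629140296 241.93667352423927 [[ 7.96768365e-04  9.60458199e-01  2.78423082e-01  7.06294896e-02]
 [ 9.99999609e-01 -8.72032111e-04  1.46476135e-04 -3.60500238e-04]
 [ 3.83478073e-04  2.78422856e-01 -9.60458519e-01 -1.42543172e-01]
 [ 0.00000000e+00  0.00000000e+00  0.00000000e+00  1.00000000e+00]]
```

```bash
python3 -m crank '[[1,-35,-28.7,-2,0,0,0.9],[1,-35,-28.7,-2,0,0,0.9],[1,-35,-28.7,-2,0,0,0.9],[1,-35,-28.7,-2,0,0,0.9],[1,-35,-28.7,-2,0,0,0.9],[1,-35,-28.7,-2,0,0,0.9],[1,-35,-28.7,-2,0,0,0.9],[1,-35,-28.7,-2,0,0,0.9]]'
```

```text
time: 0.95
eef_pos: [0.4529, 0.217, 0.249]
tool_rot: [-1.973, -2.444, 0.0]
contact_force: [0.5, 1.1, 0.4]
gripper_width: 0.0855
grasp_force: 0.0
```

```bash
python3 -m crank '[[1,-4.8,1,0,0,0,0],[1,-4.8,1,0,0,0,0],[1,-4.8,1,0,0,0,0]]'; python3 - <<'E'
from h import *
w=cam("wrist"); cv2.imwrite("pics/w1.png",w["img"][:,:,::-1]); import pickle; pickle.dump(w,open("w1.pkl","wb"))
E
```

```text
time: 1.25
eef_pos: [0.4728, 0.1726, 0.2489]
tool_rot: [-1.978, -2.44, 0.0]
contact_force: [-1.6, 0.8, -0.1]
gripper_width: 0.0855
grasp_force: 0.0
```

View pics/w1.png

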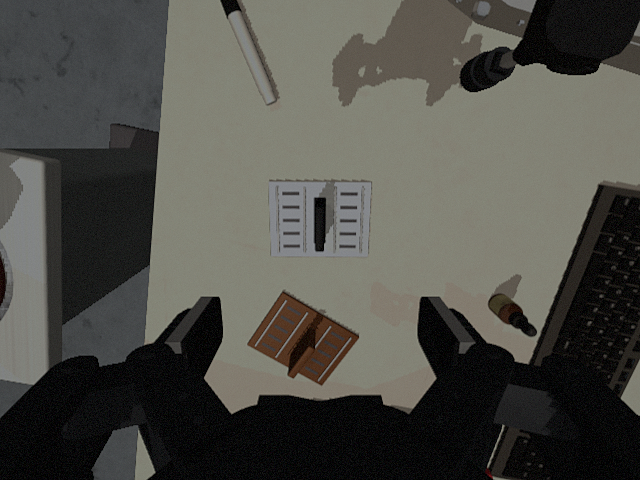

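The wrist view shows the silver plate squarely at about (320,219), with the brown one at (303,337).

```bash
cat > plate.py <<'E'
from h import *
def plate(w,z=.005):
    im=w["img"]; hsv=cv2.cvtColor(im,cv2.COLOR_RGB2HSV)
    m=((hsv[...,1]<35)&(hsv[...,2]>110)).astype(np.uint8)
    m[:150]=0; m[280:]=0; m[:,:240]=0; m[:,400:]=0
    m=cv2.morphologyEx(m,cv2.MORPH_OPEN,np.ones((3,3)))
    k,l,st,ce=cv2.connectedComponentsWithStats(m); i=1+st[1:,4].argmax()
    m=cv2.morphologyEx((l==i).astype(np.uint8),cv2.MORPH_CLOSE,np.ones((15,15)))
    q=cv2.findContours(m,0,1)[0]; q=max(q,key=cv2.contourArea)
    pts=np.array([onplane(w,u,v,z)[:2] for u,v in q[:,0]])
    r=cv2.minAreaRect((pts*1000).astype(np.float32)); return r,cv2.boundingRect(q),pts
if __name__=="__main__":
    import pickle; w=pickle.load(open("w1.pkl","rb")); r,b,p=plate(w); print(r,b)
    h=w["img"][150:280,240:400].max(2)<60; n,l,st,ce=cv2.connectedComponentsWithStats(h.astype(np.uint8))
    for j in range(1,n):
        if st[j,4]>150: x,y,ww,hh,_=st[j]; print("blade",x+240,y+150,ww,hh,onplane(w,ce[j][0]+240,y+150,.051),onplane(w,ce[j][0]+240,y+150+hh,.051))
    s=w["state"]; M=R.from_rotvec(s["tool_rot"]).as_matrix(); print(s["eef_pos"],M.round(3))
    d=M.T@(np.r_[np.array(r[0])/1000,.005]-s["eef_pos"]); print("in tool cm",d*100)
E
python3 plate.py
```

```text
((474.74078369140625, 160.6143341064453), (199.7278289794922, 156.15757751464844), 11.989677429199219) (240, 150, 160, 130)
blade 314 197 12 54 [0.46809518 0.19184588 0.051     ] [0.48019749 0.13473193 0.051     ]
[0.47280811 0.1725865  0.24885648] [[-0.207  0.978 -0.   ]
 [ 0.978  0.207 -0.   ]
 [ 0.    -0.    -1.   ]]
in tool cm [-1.21348798 -0.04687602 24.38556465]
```

```bash
python3 - <<'E'
import pickle; w=pickle.load(open("w1.pkl","rb")); im=w["img"]
print(im[250,240:290:4].tolist()); print(im[250,274:282].tolist())
E
sed -i 's/m=((hsv.*$/f=im.astype(int); m=((f[...,0]-f[...,2]<12)\&(f[...,2]>110)).astype(np.uint8)/' plate.py; python3 plate.py
```

```text
[[132, 131, 119], [128, 128, 114], [129, 129, 115], [129, 131, 117], [131, 127, 116], [134, 134, 120], [130, 128, 116], [132, 131, 118], [134, 135, 139], [132, 132, 137], [125, 127, 131], [131, 133, 138], [129, 133, 137]]
[[132, 134, 137], [130, 132, 137], [132, 132, 137], [125, 126, 127], [133, 131, 126], [82, 83, 79], [125, 127, 131], [132, 134, 139]]
((474.95697021484375, 157.44155883789062), (119.08122253417969, 91.42390441894531), 11.879988670349121) (268, 182, 103, 76)
blade 314 197 12 54 [0.46809518 0.19184588 0.051     ] [0.48019749 0.13473193 0.051     ]
[0.47280811 0.1725865  0.24885648] [[-0.207  0.978 -0.   ]
 [ 0.978  0.207 -0.   ]
 [ 0.    -0.    -1.   ]]
in tool cm [-1.52837791 -0.09133647 24.38555763]
```

```bash
python3 -m crank '[[1,-1.5,-0.1,5,0,0,0],[1,-1.5,-0.1,10,0,0,0],[1,-1.5,-0.1,15,0,0,0],[1,-1.5,-0.1,17,0,0,0],[1,-1.5,-0.1,17,0,0,0]]'; python3 -c "
from h import *
c=cam('side');cv2.imwrite('pics/g1.png',cv2.resize(c['img'][280:430,220:420],None,fx=3,fy=3)[:,:,::-1])"
```

```text
time: 1.8
eef_pos: [0.4713, 0.1607, 0.0757]
tool_rot: [-1.965, -2.444, 0.01]
contact_force: [-0.5, -0.3, -0.2]
gripper_width: 0.0853
grasp_force: 0.0
```

View pics/g1.png

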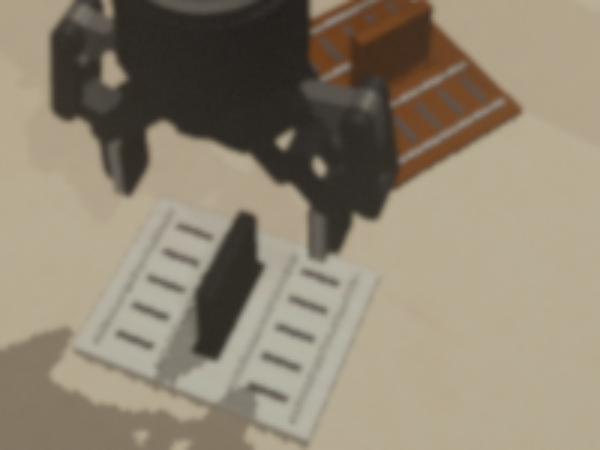

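The gripper straddles the blade, with the brown plate well clear. I'm going down and closing.

```bash
python3 -m crank '[[1,0,0,3,0,0,0],[1,0,0,5.7,0,0,0],[1,0,0,5.7,0,0,0],[1,0,0,5.7,0,0,0]]'; python3 -c "
from h import *
s=get_state();M=R.from_rotvec(s['tool_rot']).as_matrix();print((M.T@(np.array([.475,.1575,.017])-s['eef_pos'])*100).round(2),M.round(3))"
```

```text
time: 2.25
eef_pos: [0.4757, 0.1601, 0.0234]
tool_rot: [1.972, 2.444, 0.003]
contact_force: [-0.2, 1.2, 0.3]
gripper_width: 0.0855
grasp_force: 0.0
[-0.24 -0.12  0.64] [[-0.212  0.977  0.002]
 [ 0.977  0.212  0.001]
 [ 0.001  0.002 -1.   ]]
```

```bash
python3 -m crank '[[1,-0.2,-0.1,0.6,0,0,0],[1,-0.2,-0.1,0.6,0,0,0],[0,-0.2,-0.1,0.6,0,0,0],[0,-0.2,-0.1,0.6,0,0,0],[0,-0.2,-0.1,0.6,0,0,0],[0,-0.2,-0.1,0.6,0,0,0],[0,-0.2,-0.1,0.6,0,0,0],[0,-0.2,-0.1,0.6,0,0,0]]'; python3 -m crank '[[0,0,0,0,0,0,0],[0,0,0,0,0,0,0]]'
```

```text
time: 3.05
eef_pos: [0.4745, 0.1569, 0.0161]
tool_rot: [1.974, 2.444, 0.001]
contact_force: [0.1, -0.2, 1.7]
gripper_width: 0.009
grasp_force: 59.0
time: 3.25
eef_pos: [0.4745, 0.1569, 0.0161]
tool_rot: [1.974, 2.444, 0.001]
contact_force: [-0.8, -0.0, 1.8]
gripper_width: 0.0092
grasp_force: 59.1
```

```bash
python3 -m crank '[[0,0,0,-3,0,0,0],[0,0,0,-7,0,0,0],[0,0,0,-11,0,0,0],[0,0,0,-15,0,0,0],[0,-2,0,-19,0,0,0],[0,-6,1,-23,0,0,0],[0,-10,2,-23,0,0,0],[0,-14,2.5,-23,0,0,0]]'; python3 -m crank '[[0,-4.5,0,0,0,0,0.02],[0,-9,0.5,0,0,0,0.05],[0,-13.5,1,0,0,0,0.07],[0,-18,1,0,0,0,0.1],[0,-22,1,0,0,0,0.12],[0,-26,1,0,0,0,0.15],[0,-29.4,1,0,0,0,0.15],[0,-29.4,1,0,0,0,0.15]]';python3 -m crank '[[0,0,0,0,0,0,0],[0,0,0,0,0,0,0],[0,0,0,0,0,0,0]]'; python3 - <<'E'
from h import *
w=cam("wrist"); cv2.imwrite("pics/w2.png",w["img"][:,:,::-1]); import pickle; pickle.dump(w,open("w2.pkl","wb"))
E
```

```text
time: 4.05
eef_pos: [0.5294, 0.0237, 0.2474]
tool_rot: [1.971, 2.443, 0.003]
contact_force: [0.2, 0.6, -2.4]
gripper_width: 0.0093
grasp_force: 58.9
time: 4.85
eef_pos: [0.5972, -0.2675, 0.2443]
tool_rot: [2.161, 2.279, -0.01]
contact_force: [-0.5, 0.1, -2.0]
gripper_width: 0.0094
grasp_force: 58.9
time: 5.15
eef_pos: [0.6, -0.2578, 0.2456]
tool_rot: [-2.147, -2.291, -0.001]
contact_force: [0.1, 0.8, -2.7]
gripper_width: 0.0095
grasp_force: 58.9
```

View pics/w2.png

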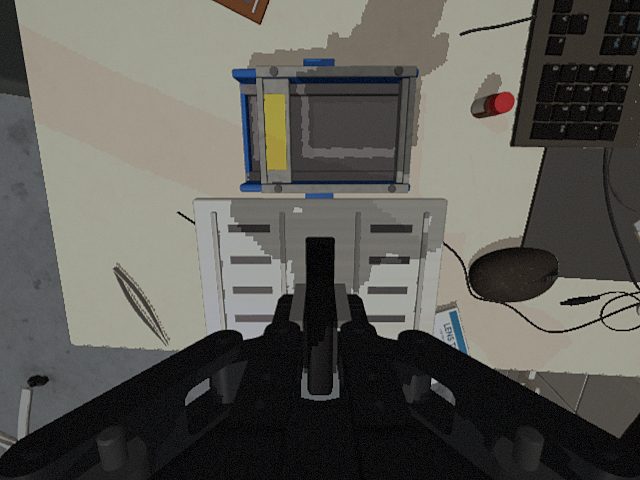

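The wrist view shows the chamber whole at (230-418, 62-196), the yellow lip at (276,132), the vial at (492,104), and the plate's far edge at row 199, columns 193-447. An enlarged crop will let me pick edges.

```bash
python3 -c "
import pickle,cv2
w=pickle.load(open('w2.pkl','rb'));cv2.imwrite('pics/w2c.png',cv2.resize(w['img'][55:205,225:425],None,fx=4,fy=4,interpolation=2)[:,:,::-1])"
```

```text
(no output)
```

View pics/w2c.png

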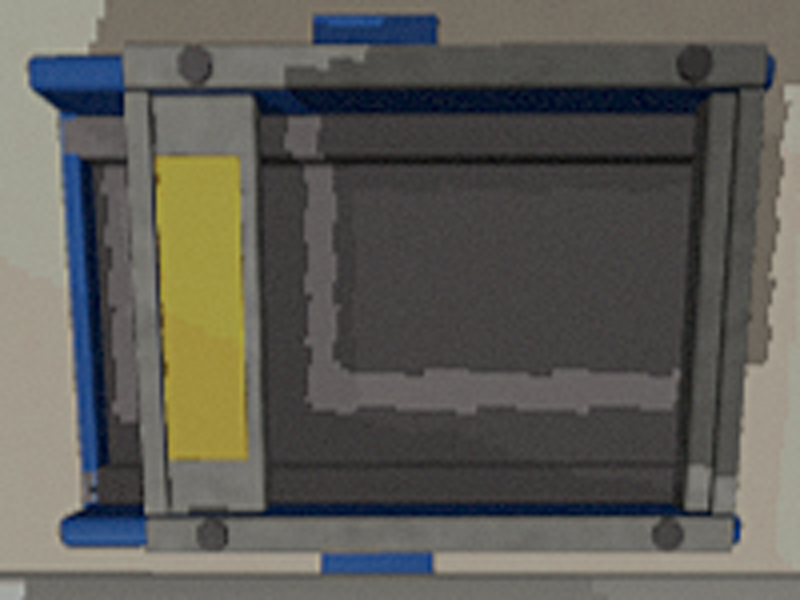

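```bash
python3 - <<'E'
from h import *
import pickle
w=pickle.load(open("w2.pkl","rb"))
g=lambda x,y,z: onplane(w,225+(x+.5)/4-.5,55+(y+.5)/4-.5,z)[:2]
A=dict(fl=g(30,72,.05),fr=g(775,70,.05),nl=g(62,531,.05),nr=g(740,530,.05),
 fo_l=g(125,45,.054),fo_r=g(768,45,.054),fi_l=g(130,89,.054),fi_r=g(765,89,.054),ni_l=g(147,516,.054),ni_r=g(735,516,.054),no_l=g(147,550,.054),no_r=g(735,550,.054),
 dlf=g(255,96,.05),dln=g(265,510,.05),slf=g(710,94,.05),sln=g(687,505,.05))
C=(A["fl"]+A["fr"]+A["nl"]+A["nr"])/4
ex=(A["fr"]-A["fl"]+A["nr"]-A["nl"]); yaw=np.arctan2(ex[1],ex[0])
ey=A["fl"]-A["nl"]; print("yaw",yaw,"from end",np.arctan2(-ey[0],ey[1]),np.arctan2(*(A["fr"]-A["nr"])[[0,1]]))
e=np.array([np.cos(yaw),np.sin(yaw)]); n=np.array([-e[1],e[0]])
O=C+.009*e; print("origin",O)
for k,v in A.items(): print(k,(np.array([(v-O)@e,(v-O)@n])*1000).round(1))
s=w["state"]; M=R.from_rotvec(s["tool_rot"]).as_matrix(); print(s["eef_pos"],np.arctan2(M[1,1],M[0,1]))
# plate far edge in tool frame: top face z_plate .005 => tool z = .0161-.005
for u in (193,447):
    o,d=ray(w,u,198.5); o=M.T@(o-s["eef_pos"]); d=M.T@d; t=(.0111-o[2])/d[2]; print("plate corner tool mm",(o+t*d)*1000)
E
```

```text
yaw 0.06759082474277658 from end 0.06926272902936949 -0.06421688452321633
origin [ 0.60841432 -0.17376315]
fl [-95.3  52.8]
fr [77.3 52.9]
nl [-95.1 -52.8]
nr [ 77.  -52.9]
fo_l [-72.2  57.6]
fo_r [74.3 57.3]
fi_l [-71.6  48.5]
fi_r [74.3 48.2]
ni_l [-72.6 -48.7]
ni_r [ 74.4 -49. ]
no_l [-73.  -57.2]
no_r [ 75.  -57.4]
dlf [-43.3  47.7]
dln [-43.4 -47.7]
slf [62.6 47.9]
sln [ 63.2 -46.6]
[ 0.59996696 -0.25776238  0.24560213] 0.06485729132344518
plate corner tool mm [ 46.74751306 -59.1645914   11.1       ]
plate corner tool mm [46.83891995 59.08586024 11.1       ]
```

```bash
cat > wp.py <<'E'
from h import *
import sys
O=np.array([.60841,-.17376]); YAW=.068; D=.0097; YO=-.0007; H=.0161
e=np.array([np.cos(YAW),np.sin(YAW),0]); n=np.array([-e[1],e[0],0]); k=np.array([0,0,1.])
def now():
    s=get_state(); M=R.from_rotvec(s["tool_rot"]).as_matrix(); return s,np.asarray(s["eef_pos"]),M
def pose(th,lx,zl):
    px=lx/1e3+D+.06*np.cos(th)+.005*np.sin(th); pz=zl/1e3+.06*np.sin(th)
    u=np.cos(th)*e+np.sin(th)*k; m=-np.sin(th)*e+np.cos(th)*k
    p=np.r_[O,0]+px*e+pz*k+YO*n+H*m
    return p,np.c_[n,u,-m]
def where():
    s,p,M=now(); u=M[:,1]; m=-M[:,2]; th=np.arcsin(u[2])
    P=p-H*m-np.r_[O,0]; L=P-.06*u; T=L+.005*m
    print("th %.3f lx %.2f zl %.2f y %.2f yawerr %.4f roll %.4f rx %.2f rz %.2f F %s t %.2f"%(th,min(T@e,L@e)*1e3-D*1e3,L[2]*1e3,(P@n-YO)*1e3,np.arctan2(u[1],u[0])-YAW,M[2,0],((P+.06*u)@e-D)*1e3,(P+.06*u)[2]*1e3,np.round(s["contact_force"],1),s["time"]))
if __name__=="__main__":
    where()
    a=list(map(float,sys.argv[1:]))
    s,p,M=now()
    for i in range(0,len(a),3):
        q,W=pose(*a[i:i+3]); print(a[i:i+3],(M.T@(q-p)*100).round(2),R.from_matrix(M.T@W).as_rotvec().round(3))
E
python3 wp.py 0.3 -48 90 0.3 -48 24
```

```text
th -0.000 lx -83.84 zl 229.76 y -82.83 yawerr -0.0034 roll 0.0013 rx 36.16 rz 229.73 F [-0.1  0.5 -2.2] t 5.20
[0.3, -48.0, 90.0] [ 8.28  2.96 12.28] [-0.3   -0.001 -0.004]
[0.3, -48.0, 24.0] [ 8.27  2.96 18.88] [-0.3   -0.001 -0.004]
```

```bash
python3 -m crank '[[0,4,1.5,0,0,0,0],[0,8.3,3,0,-0.1,0,0],[0,8.3,3,3,-0.2,0,0],[0,8.3,3,6,-0.3,0,-0.004],[0,8.3,3,9,-0.3,0,-0.004],[0,8.3,3,12.3,-0.3,0,-0.004],[0,8.3,3,12.3,-0.3,0,-0.004],[0,8.3,3,12.3,-0.3,0,-0.004]]'; python3 -m crank '[[0,0,0,0,0,0,0],[0,0,0,0,0,0,0],[0,0,0,0,0,0,0]]'; python3 wp.py 0.3 -48 60
```

```text
time: 6.0
eef_pos: [0.6249, -0.1748, 0.1234]
tool_rot: [1.994, 2.132, 0.322]
contact_force: [1.0, 0.2, -0.9]
gripper_width: 0.0093
grasp_force: 59.3
time: 6.3
eef_pos: [0.6255, -0.1755, 0.1246]
tool_rot: [1.992, 2.13, 0.323]
contact_force: [-0.7, -0.6, -2.0]
gripper_width: 0.0096
grasp_force: 59.3
th 0.303 lx -46.78 zl 91.33 y -2.19 yawerr -0.0012 roll -0.0017 rx 69.26 rz 127.08 F [-0.7 -0.6 -2. ] t 6.30
[0.3, -48.0, 60.0] [ 0.22 -1.05  2.97] [ 0.003  0.002 -0.001]
```

```bash
python3 -m crank '[[0,0.22,-1,3,0.003,0.002,0],[0,0.22,-1,3,0.003,0.002,0],[0,0.22,-1,3,0.003,0.002,0],[0,0.22,-1,3,0.003,0.002,0]]'; python3 wp.py 0.3 -48 50 0.3 -48 22
python3 -c "
from h import *
c=cam('side');s=cam('scene');o=np.hstack([cv2.resize(c['img'][110:270,260:440],None,fx=2.2,fy=2.2),cv2.resize(s['img'][160:320,260:440],None,fx=2.2,fy=2.2)]);cv2.imwrite('pics/i1.png',o[:,:,::-1])"
```

```text
time: 6.7
eef_pos: [0.6246, -0.1738, 0.0928]
tool_rot: [1.995, 2.132, 0.322]
contact_force: [0.3, -0.0, -0.9]
gripper_width: 0.0092
grasp_force: 59.3
th 0.299 lx -47.58 zl 59.69 y -0.41 yawerr -0.0018 roll 0.0001 rx 68.56 rz 95.07 F [ 0.3 -0.  -0.9] t 6.70
[0.3, -48.0, 50.0] [ 0.04 -0.33  0.91] [-0.001  0.    -0.002]
[0.3, -48.0, 22.0] [ 0.04 -1.15  3.59] [-0.001  0.    -0.002]
```

View pics/i1.png

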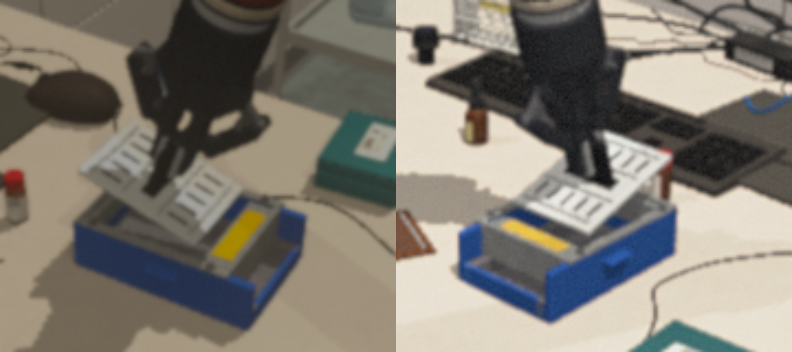

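Both views show the plate tilted, low end just inside the yellow lip and nothing in the way. I'm lowering it.

```bash
python3 -m crank '[[0,0.04,-0.33,0.9,0,0,0],[0,0.04,-0.6,1.8,0,0,0],[0,0.04,-0.75,2.3,0,0,0],[0,0.04,-0.75,2.3,0,0,0]]'; python3 wp.py; python3 -m crank '[[0,0,-0.1,0.4,0,0,0],[0,0,-0.25,0.8,0,0,0],[0,0,-0.35,1.15,0,0,0],[0,0,-0.35,1.15,0,0,0],[0,0,-0.35,1.15,0,0,0]]'; python3 wp.py 0.3 -48 22 0.3 -57 22
```

```text
time: 7.2
eef_pos: [0.6222, -0.1726, 0.0655]
tool_rot: [1.999, 2.136, 0.319]
contact_force: [-1.0, 0.3, -2.4]
gripper_width: 0.0094
grasp_force: 59.4
th 0.294 lx -50.06 zl 32.71 y 0.99 yawerr -0.0024 roll 0.0026 rx 66.23 rz 67.50 F [-1.   0.3 -2.4] t 7.20
time: 7.7
eef_pos: [0.6232, -0.1728, 0.0551]
tool_rot: [1.997, 2.134, 0.321]
contact_force: [-0.1, -0.5, -2.7]
gripper_width: 0.0092
grasp_force: 59.4
th 0.297 lx -48.97 zl 22.13 y 0.66 yawerr -0.0019 roll 0.0014 rx 67.25 rz 57.24 F [-0.1 -0.5 -2.7] t 7.70
[0.3, -48.0, 22.0] [-0.06  0.09  0.02] [-0.003 -0.001 -0.002]
[0.3, -57.0, 22.0] [-0.07 -0.78 -0.24] [-0.003 -0.001 -0.002]
```

```bash
python3 -m crank '[[0,-0.03,-0.3,-0.1,0,0,0],[0,-0.06,-0.6,-0.18,0,0,-0.001],[0,-0.06,-0.78,-0.24,0,0,-0.002],[0,-0.06,-0.78,-0.24,0,0,-0.002],[0,-0.06,-0.78,-0.24,0,0,-0.002]]' >/dev/null; python3 wp.py
for i in 1 2; do python3 -m crank '[[0,0,-0.1,-0.03,0,0,0],[0,0,-0.1,-0.03,0,0,0],[0,0,-0.1,-0.03,0,0,0]]' >/dev/null; python3 wp.py; done; python3 wp.py 0.3 -60 22
```

```text
th 0.297 lx -57.15 zl 22.28 y 0.02 yawerr 0.0001 roll 0.0007 rx 59.06 rz 57.41 F [-0.1  0.1 -1.7] t 8.20
th 0.297 lx -58.13 zl 22.18 y 0.14 yawerr 0.0004 roll 0.0007 rx 58.08 rz 57.29 F [ 0.2  0.  -3.3] t 8.50
th 0.297 lx -59.25 zl 22.19 y 0.10 yawerr 0.0002 roll 0.0007 rx 56.97 rz 57.29 F [-0.7  0.7 -2.5] t 8.80
th 0.297 lx -59.25 zl 22.19 y 0.10 yawerr 0.0002 roll 0.0007 rx 56.97 rz 57.29 F [-0.7  0.7 -2.5] t 8.80
[0.3, -60.0, 22.0] [-0.01 -0.08 -0.02] [-0.003 -0.001  0.   ]
```

```bash
for i in 1 2 3 4; do python3 -m crank '[[0,0,-0.05,-0.015,0,0,0],[0,0,-0.1,-0.03,0,0,0],[0,0,-0.1,-0.03,0,0,0],[0,0,-0.1,-0.03,0,0,0]]' >/dev/null; python3 wp.py; done
```

```text
th 0.298 lx -59.85 zl 22.27 y 0.11 yawerr 0.0003 roll 0.0006 rx 56.34 rz 57.47 F [ 1.7  0.8 -2.9] t 9.20
th 0.299 lx -60.20 zl 22.44 y 0.09 yawerr 0.0007 roll 0.0001 rx 55.96 rz 57.77 F [ 4.3  0.5 -4.2] t 9.60
th 0.298 lx -61.86 zl 22.41 y 0.05 yawerr 0.0005 roll 0.0004 rx 54.32 rz 57.63 F [ 4.4  0.  -2.8] t 10.00
th 0.298 lx -62.94 zl 22.41 y 0.08 yawerr 0.0004 roll 0.0004 rx 53.25 rz 57.63 F [ 5.1  0.7 -2.8] t 10.40
```

The keeper was touched at lx ≈ -60.0, so d ≈ 9.7 mm matches the camera. I'll keep pushing to about 8 mm of travel.

```bash
for i in 1 2; do python3 -m crank '[[0,0,-0.07,-0.02,0,0,0],[0,0,-0.14,-0.04,0,0,0],[0,0,-0.19,-0.06,0,0,0],[0,0,-0.19,-0.06,0,0,0],[0,0,-0.19,-0.06,0,0,0]]' >/dev/null; python3 wp.py; done; python3 -m crank '[[0,0,-0.05,-0.015,0,0,0],[0,0,-0.1,-0.03,0,0,0],[0,0,-0.1,-0.03,0,0,0]]' >/dev/null; python3 wp.py 0.3 -67.9 21.5 0.2 -67.9 21 0.1 -67.9 20.7 0.03 -67.9 20.4
```

```text
th 0.298 lx -64.57 zl 22.44 y 0.05 yawerr 0.0005 roll 0.0002 rx 51.60 rz 57.72 F [ 6.  -0.  -3.2] t 10.90
th 0.299 lx -66.19 zl 22.51 y 0.05 yawerr 0.0005 roll 0.0001 rx 49.96 rz 57.86 F [ 5.5 -0.1 -4.6] t 11.40
th 0.299 lx -67.09 zl 22.51 y 0.08 yawerr 0.0007 roll -0.0000 rx 49.05 rz 57.90 F [ 5.3  1.2 -4.8] t 11.70
[0.3, -67.9, 21.5] [-0.01 -0.11  0.07] [-0.001 -0.     0.001]
[0.2, -67.9, 21.0] [-0.01 -0.04  0.71] [ 0.099 -0.     0.001]
[0.1, -67.9, 20.7] [-0.01 -0.02  1.34] [ 0.199 -0.     0.001]
[0.03, -67.9, 20.4] [-0.01 -0.05  1.79] [ 0.269 -0.     0.001]
```

```bash
python3 -m crank '[[0,0,-0.1,0.1,0.01,0,0],[0,0,-0.08,0.25,0.03,0,0],[0,0,-0.06,0.4,0.05,0,0],[0,0,-0.05,0.55,0.075,0,0],[0,0,-0.04,0.7,0.1,0,0],[0,0,-0.04,0.7,0.1,0,0],[0,0,-0.04,0.7,0.1,0,0]]' >/dev/null; python3 wp.py 0.2 -68 21 0.14 -68 20.7 0.1 -68 20.7 0.03 -68 20.5
```

```text
th 0.203 lx -66.33 zl 22.08 y 0.02 yawerr 0.0010 roll -0.0008 rx 52.22 rz 46.22 F [7.4 2.2 0.2] t 12.40
[0.2, -68.0, 21.0] [-0.   -0.18  0.09] [0.003 0.001 0.001]
[0.14, -68.0, 20.7] [-0.   -0.13  0.47] [0.063 0.001 0.001]
[0.1, -68.0, 20.7] [-0.   -0.11  0.71] [0.103 0.001 0.001]
[0.03, -68.0, 20.5] [-0.   -0.09  1.16] [0.173 0.001 0.001]
```

```bash
python3 -m crank '[[0,0,-0.07,-0.02,0,0,0],[0,0,-0.13,-0.03,0,0,0],[0,0,-0.17,-0.03,0,0,0],[0,0,-0.17,-0.03,0,0,0],[0,0,-0.17,-0.03,0,0,0]]' >/dev/null; python3 wp.py 0.2 -68 21
```

```text
th 0.203 lx -67.84 zl 22.16 y 0.04 yawerr 0.0008 roll -0.0007 rx 50.70 rz 46.39 F [7.2 0.2 0.1] t 12.90
[0.2, -68.0, 21.0] [-0.   -0.04  0.13] [0.003 0.001 0.001]
```

```bash
python3 -m crank '[[0,0,-0.04,0.15,0.02,0,0],[0,0,-0.06,0.3,0.04,0,0],[0,0,-0.06,0.4,0.055,0,0],[0,0,-0.06,0.4,0.055,0,0],[0,0,-0.06,0.4,0.055,0,0]]' >/dev/null; python3 wp.py 0.1 -68 21 0.03 -68 20.6
```

```text
th 0.150 lx -68.09 zl 21.51 y -0.07 yawerr 0.0010 roll -0.0011 rx 51.31 rz 39.41 F [6.9 0.3 2.4] t 13.40
[0.1, -68.0, 21.0] [0.01 0.05 0.35] [0.05  0.001 0.001]
[0.03, -68.0, 20.6] [0.01 0.09 0.81] [0.12  0.001 0.001]
```

```bash
python3 -m crank '[[0,0,0,0.1,0.017,0,0],[0,0,0,0.2,0.034,0,0],[0,0,0,0.3,0.05,0,0],[0,0,0,0.3,0.05,0,0],[0,0,0,0.3,0.05,0,0]]' >/dev/null; python3 wp.py 0.1 -68 21 0.05 -68 21  0.01 -68 20.6
```

```text
th 0.100 lx -68.41 zl 21.36 y -0.05 yawerr 0.0010 roll -0.0011 rx 51.49 rz 33.36 F [7.6 1.9 2.6] t 13.90
[0.1, -68.0, 21.0] [0.   0.04 0.04] [0.    0.001 0.001]
[0.05, -68.0, 21.0] [0.   0.09 0.34] [0.05  0.001 0.001]
[0.01, -68.0, 20.6] [0.   0.11 0.62] [0.09  0.001 0.001]
```

```bash
python3 -m crank '[[0,0,0.03,0.12,0.017,0,0],[0,0,0.05,0.24,0.035,0,0],[0,0,0.06,0.34,0.05,0,0],[0,0,0.06,0.34,0.05,0,0],[0,0,0.06,0.34,0.05,0,0]]' >/dev/null; python3 wp.py; python3 -m crank '[[0,0,0.02,0.1,0.015,0,0],[0,0,0.03,0.2,0.03,0,0],[0,0,0.03,0.25,0.04,0,0],[0,0,0.03,0.25,0.04,0,0],[0,0,0.03,0.25,0.04,0,0]]' >/dev/null; python3 wp.py 0 -67 20 0 -61 20
```

```text
th 0.050 lx -68.33 zl 20.81 y -0.09 yawerr 0.0008 roll -0.0010 rx 51.77 rz 26.84 F [7. 1. 2.] t 14.40
th 0.010 lx -68.44 zl 20.63 y -0.09 yawerr 0.0008 roll -0.0010 rx 51.61 rz 21.88 F [6.7 0.5 1.6] t 14.90
[0.0, -67.0, 20.0] [0.01 0.15 0.13] [0.01  0.001 0.001]
[0.0, -61.0, 20.0] [0.01 0.75 0.13] [0.01  0.001 0.001]
```

```bash
python3 -m crank '[[0,0,0.1,0.04,0.005,0,0],[0,0,0.25,0.07,0.01,0,0.001],[0,0,0.4,0.08,0.01,0,0.001],[0,0,0.55,0.08,0.01,0,0.001],[0,0,0.65,0.08,0.01,0,0.001],[0,0,0.65,0.08,0.01,0,0.001],[0,0,0.65,0.08,0.01,0,0.001]]' >/dev/null; python3 wp.py 0 -61 20
```

```text
th -0.004 lx -64.36 zl 20.42 y -0.12 yawerr -0.0005 roll 0.0000 rx 55.64 rz 19.95 F [4.6 2.  4.6] t 15.60
[0.0, -61.0, 20.0] [0.01 0.33 0.02] [-0.004 -0.    -0.   ]
```

```bash
python3 -m crank '[[0,0,0.05,-0.03,-0.004,0,0],[0,0,0.1,-0.03,-0.004,0,0],[0,0,0.15,-0.03,-0.004,0,0],[0,0,0.15,-0.03,-0.004,0,0],[0,0,0.15,-0.03,-0.004,0,0]]' >/dev/null; python3 wp.py 0 -61 20
```

```text
th -0.003 lx -64.29 zl 20.25 y -0.14 yawerr -0.0008 roll 0.0006 rx 55.71 rz 19.89 F [2.3 1.9 7.5] t 16.10
[0.0, -61.0, 20.0] [0.02 0.32 0.01] [-0.003 -0.001 -0.001]
```

```bash
python3 -m crank '[[0,0,0,-0.05,0,0,0],[0,0,0,-0.08,0,0,0],[0,0,0,-0.08,0,0,0]]' >/dev/null; python3 wp.py 0 -61 20;  python3 -m crank '[[0,0,0,-0.04,0,0,0],[0,0,0,-0.06,0,0,0],[0,0,0,-0.06,0,0,0]]' >/dev/null; python3 wp.py 0 -61 20
```

```text
th -0.003 lx -64.26 zl 20.31 y -0.15 yawerr -0.0007 roll 0.0004 rx 55.74 rz 19.92 F [3.7 1.6 6.3] t 16.40
[0.0, -61.0, 20.0] [0.02 0.32 0.01] [-0.003 -0.    -0.001]
th -0.004 lx -64.29 zl 20.33 y -0.09 yawerr -0.0006 roll 0.0003 rx 55.71 rz 19.90 F [4.5 0.4 1.9] t 16.70
[0.0, -61.0, 20.0] [0.01 0.32 0.01] [-0.004 -0.    -0.001]
```

```bash
for i in 1 2; do python3 -m crank '[[0,0,0,-0.04,0,0,0],[0,0,0.05,-0.04,0,0,0],[0,0,0.05,-0.04,0,0,0],[0,0,0.05,-0.04,0,0,0]]' >/dev/null; python3 wp.py 0 -61 20; done
```

```text
th -0.005 lx -64.29 zl 20.45 y -0.11 yawerr -0.0007 roll 0.0004 rx 55.71 rz 19.88 F [ 5.1 -0.1 -0.9] t 17.10
[0.0, -61.0, 20.0] [0.01 0.32 0.01] [-0.005 -0.    -0.001]
th -0.005 lx -63.67 zl 20.50 y -0.10 yawerr -0.0005 roll 0.0002 rx 56.33 rz 19.94 F [ 4.8 -0.9 -3.3] t 17.50
[0.0, -61.0, 20.0] [0.01 0.26 0.02] [-0.005 -0.    -0.001]
```

```bash
for i in 1 2; do python3 -m crank '[[0,0,0.05,-0.02,-0.003,0,0],[0,0,0.1,-0.02,-0.003,0,0],[0,0,0.13,-0.02,-0.003,0,0],[0,0,0.13,-0.02,-0.003,0,0]]' >/dev/null; python3 wp.py 0 -61 20; done
```

```text
th -0.002 lx -62.67 zl 20.49 y -0.10 yawerr -0.0006 roll 0.0004 rx 57.33 rz 20.21 F [ 5.5 -0.8 -3.6] t 17.90
[0.0, -61.0, 20.0] [0.01 0.16 0.03] [-0.002 -0.    -0.001]
th 0.001 lx -61.33 zl 20.81 y 0.07 yawerr -0.0007 roll 0.0008 rx 58.67 rz 20.88 F [ 4.8 -1.5 -4.7] t 18.30
[0.0, -61.0, 20.0] [-0.01  0.03  0.08] [ 0.001 -0.001 -0.001]
```

```bash
python3 -m crank '[[0,0,0.03,0.02,0,0,0],[0,0,0.06,0.02,0,0,0],[0,0,0.06,0.02,0,0,0],[0,0,0.06,0.02,0,0,0]]' >/dev/null; python3 wp.py;python3 -m crank '[[0,0,0.0,0.04,0,0,0],[0,0,0,0.06,0,0,0],[0,0,0,0.06,0,0,0]]' >/dev/null; python3 wp.py 0 -61 20
```

```text
th 0.000 lx -60.92 zl 20.93 y 0.11 yawerr -0.0007 roll 0.0010 rx 59.08 rz 20.98 F [ 3.5 -0.6 -5.3] t 18.70
th 0.001 lx -60.90 zl 20.84 y 0.11 yawerr -0.0006 roll 0.0011 rx 59.10 rz 20.91 F [ 0.5  0.2 -1. ] t 19.00
[0.0, -61.0, 20.0] [-0.01 -0.01  0.09] [ 0.001 -0.001 -0.001]
```

```bash
for i in 1 2; do python3 -m crank '[[0,0,-0.01,0.03,0,0,0],[0,0,-0.02,0.05,0,0,0],[0,0,-0.02,0.05,0,0,0],[0,0,-0.02,0.05,0,0,0]]' >/dev/null; python3 wp.py 0 -61 20; done
```

```text
th 0.001 lx -60.82 zl 20.49 y 0.08 yawerr -0.0006 roll 0.0010 rx 59.19 rz 20.63 F [-0.2 -1.4  3.6] t 19.40
[0.0, -61.0, 20.0] [-0.01 -0.02  0.06] [ 0.001 -0.001 -0.001]
th 0.002 lx -60.78 zl 20.03 y 0.07 yawerr -0.0006 roll 0.0009 rx 59.23 rz 20.22 F [-2.1 -0.3  5.2] t 19.80
[0.0, -61.0, 20.0] [-0.01 -0.02  0.01] [ 0.002 -0.001 -0.001]
```

```bash
python3 -m crank '[[0,0,-0.03,-0.04,0,0,0],[0,0,-0.03,-0.05,0,0,0],[0,0,-0.03,-0.05,0,0,0]]' >/dev/null; python3 wp.py; python3 -m crank '[[0.3,0,0,0,0,0,0],[0.3,0,0,0,0,0,0],[0.3,0,0,0,0,0,0],[0.3,0,0,0,0,0,0],[0.3,0,0,0,0,0,0]]'; python3 wp.py
```

```text
th 0.002 lx -60.75 zl 20.03 y 0.08 yawerr -0.0004 roll 0.0006 rx 59.26 rz 20.29 F [-0.1  0.2  2.4] t 20.10
time: 20.6
eef_pos: [0.6171, -0.1737, 0.0361]
tool_rot: [2.145, 2.295, 0.003]
contact_force: [-0.5, -0.0, -0.1]
gripper_width: 0.0252
grasp_force: 0.0
th 0.002 lx -61.01 zl 19.90 y 0.14 yawerr -0.0006 roll 0.0008 rx 59.00 rz 20.10 F [-0.5 -0.  -0.1] t 20.60
```

Released, and the forces are zero. I'm raising the arm straight up and moving aside to check.

```bash
python3 -m crank '[[0.3,0,0,-2,0,0,0],[0.3,0,0,-5,0,0,0],[0.3,0,0,-9,0,0,0],[0.3,-2,0,-13,0,0,0],[0.3,-5,0,-17,0,0,0],[0.3,-8,0,-21,0,0,0],[0.3,-8,0,-21,0,0,0],[0.3,-8,0,-21,0,0,0]]'; python3 -m crank '[[0.3,0,0,0,0,0,0],[0.3,0,0,0,0,0,0]]' >/dev/null; python3 -c "
from h import *
w=cam('wrist');c=cam('side');s=cam('scene')
o=np.zeros((590,800,3),np.uint8)
a=cv2.resize(w['img'][40:215,215:435],None,fx=1.8,fy=1.8);o[:a.shape[0],:a.shape[1]]=a
a=cv2.resize(c['img'][170:265,285:410],None,fx=3.1,fy=3.1);o[:a.shape[0],400:400+a.shape[1]]=a
a=cv2.resize(s['img'][180:380,230:450],None,fx=1.35,fy=1.35)[:270];o[320:320+a.shape[0],:a.shape[1]]=a
cv2.imwrite('pics/fin.png',o[:,:,::-1])"
```

```text
time: 21.4
eef_pos: [0.622, -0.2549, 0.2471]
tool_rot: [2.146, 2.291, 0.004]
contact_force: [-0.7, 0.9, -0.6]
gripper_width: 0.0258
grasp_force: 0.0
```

View pics/fin.png

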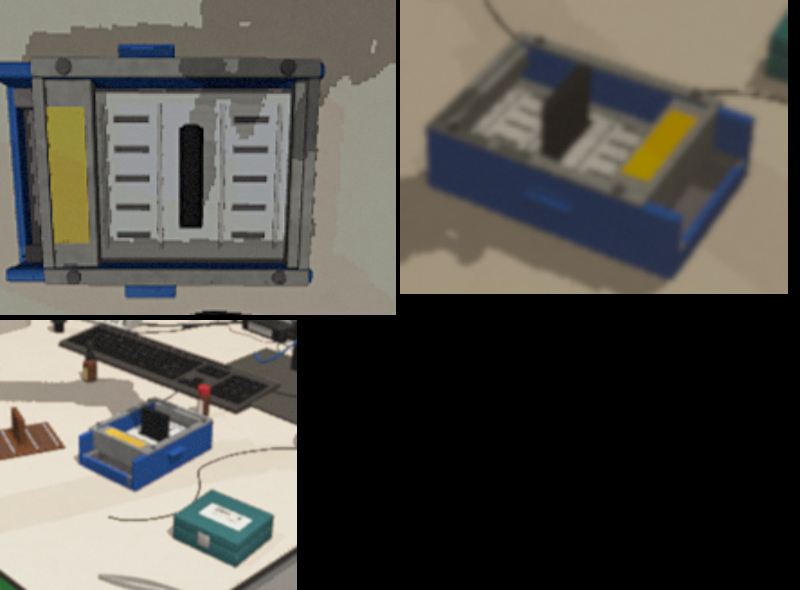

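The plate lies flat in the chamber with both ends running under the lips. The slide box, vial, oil bottle and brown plate are unmoved.

```bash
python3 -c "
from plant import *
print(close_job())"
```

```text
the job is handed in; nothing more can be done
None
```

The aluminium plate is seated flat in the staining chamber with both ends caught under the lips, the gripper has let go and is clear, nothing else was moved, and the job is handed in at about 22 s (72 s allowed).

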